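Shut the loaded welding jig's gate on its latch

ROBOT

A 6-joint arm with a two-finger parallel gripper is mounted at the origin on the work surface. World frame = base frame: x ahead of the robot, y to its left, z up, the work surface at z = 0. Lengths are in mm, angles in rad, forces in N, time in s.
With the tool pointing down it reaches from about 400 to 925 mm from the base axis. Payload 12.5 kg.
Tool frame: the origin (TCP) lies midway between the tips of the shut fingers; the grasp point (between the pads) lies 19 mm behind it (env.pinch_z is the distance from the TCP to the grasp point, in mm); z points along the fingers, y is the line along which they close (so a half turn about z gives the same grasp; the last joint's range is limited). The gripper opens to 95 mm and grips with 3 to 60 N. Pads are 20 mm wide; open, the fingers measure 119 mm over their backs; the gripper's body (75 mm by 180 mm) begins 59 mm behind the grasp point.
Start: joints at [-1.447, 0.491, 1.559, -0, 1.092, -0.106], TCP at [142.386, -608.583, 214.661] pointing down, gripper open.
Joint ranges: [-3.1, 3.1], [-0.84, 2.19], [0.05, 2.79], [-1.13, 4.28], [0.06, 2.93], [-2.69, 2.69]. Speed limits (rad/s): [2.22, 2.22, 2.79, 3.14, 3.14, 3.14].

INTERFACE

Orientations are given as [roll, pitch, yaw] about the fixed x, y, z axes, in that order (R = Rz(yaw) Ry(pitch) Rx(roll)).
In Python, from cell import readout, eyes, job_done, env gives the robot as it stands.
- The arm moves only by the shell command python3 -m jog 'ROWS'. ROWS is a JSON object of lists of equal length, an entry for each row: "dp": the shift along the tool's x, y, z in mm, a list of three; "twist": the turn about the tool's z in degrees; "claw": the closure, from -1 (fully open) to 1 (shut). A call has 1 to 8 rows; each row is the pose to reach, as a shift and turn from the pose commanded when the call began, along the tool's axes at that moment; what a row does not reach only later rows make up. A row lasts 1/12 s, in which the tool goes at most 41.7 mm and 7.16 degrees, less where a joint would pass 70% of its speed; a pose out of reach is approached as far as the arm can. A call with a gripper value outside its range is refused whole. The fingers move at their own pace and stop on an object; the grip force is fixed at half the most. Time passes only in rows, so rows that repeat a pose let the fingers close. It gives the time, the measured TCP pose, the force and the opening at its end, in the units of the state.
- readout.state(): the state, without advancing time (a new reading comes with each control period).
- eyes.read_camera(name): name is "scene" or "top" or "wrist"; returns the picture (480x640x3 uint8, red, green, blue); there is no depth.
- eyes.camera_model(name): a dict with "intrinsics" (3x3 intrinsics, pixels), "R" (3x3) and "t" (3): a world point X has camera coordinates R X + t. Camera axes: x right, y down, z forward; pixel columns grow to the right and rows downward; lengths in mm; the calibration is good to about 2 mm. A picture is of the moment at which its call begins: read the wrist's pose just before it. camera_model takes no time and is no camera call; for the wrist camera it gives the pose at the moment of the call.
- job_done(): hands the job in, once; it reports no verdict.
The state is a dict: "t": time; "joints": joint angles; "qvel": joint speeds; "tau": joint torques, N m; "eef_pos": TCP position; "tcp_rot": TCP orientation; "ft_force": force on the tool from outside, world axes, zero at the start; "moment": the same for the moment, N m; "opening": opening from 0.0 (shut) to 1.0 (fully open).
Only numpy, scipy, OpenCV 4.12 (cv2) and the standard library are available. Lean on these libraries where they do the work, as an engineer would, in place of code of your own. Each camera call takes 0.05 s, during which the arm holds its last target. There are 200 camera calls.

TASK

Two swing-gate jigs stand open on the welding table. Push the gate of the jig that holds the square tube fully shut, until its sprung latch tongue snaps in behind the strike dowel and holds it, and leave the empty jig's gate standing open.

Things in the scene. Friction and masses are not known exactly. Their poses are not given: they have to be found in the camera images.
- gate_face (a point): Point on the flat outer (robot) side of the gate to shut: steel plate 190 mm long from its vertical hinge axis, 10 thick, 23 to 86 mm above the table, on the jig holding a bright 50 mm square tube 170 long. Point is 63 mm above the table. Frame turns with the gate: x square into it, the way it shuts; y along it to the hinge; z up; hinge axis at x +5, y +135 mm. Nothing on the jig is over 92 mm high.
- gate (a joint): Angle of that gate, rad: 0 fully shut at its stop, growing as it swings out towards the robot (to 1.3). Stiff hinge, stays where left. In about the last 0.1 rad the tongue rides over the strike: some 4 to 8 N at the point pushes it through; once latched it has about 0.01 rad of play.
- gate_tongue (a joint): Sprung brass tongue at that gate's free end, bevelled on its leading side; how far it is pressed in, m: 0 fully out (11 mm proud), up to about 0.008 on the strike, 0 again once snapped in behind it. The strike is a 10 mm dowel, 62 mm high, just beyond the shut gate's free end, its axis 63 mm from the point, and 9.5 mm proud of the outer face.
- spare (a joint): Angle of the like gate on the other, empty jig, rad, 0 shut, growing as it opens; to be left open.

How it is judged (in metres and radians):
At the end, for the whole second after the job is handed in: The loaded jig's gate is at rest within 0.04 rad of fully shut with its tongue snapped out again behind the strike (pressed in less than 3 mm), and the empty jig's gate is still open by more than 0.4 rad (value of joint gate below 0.04 rad and value of joint gate_tongue below 0.003 m and velocity of joint gate below 0.05 rad/s and value of joint spare above 0.4 rad); the robot touches nothing.
It fails at once if the empty jig's gate is pushed towards shut (below 0.4 rad) (value of joint spare below 0.4 rad).
It also fails if it takes over 32 s, if anything falls off the work surface, if the arm or the gripper's body presses on something with over 40 N, if the wrist force passes 120 N, or if a joint passes its speed limit or range.

## Working session

There is one attempt and no reset: what is moved stays moved. The work goes in short steps, Python scripts to look and compute and a shell command to move; the robot and the scene stay as the last step left them, time stands still between calls to the robot, and variables do not carry over. Pictures are saved under pics/ and viewed, on a budget of 10 in all, crops included, one or two more only if the job needs it, and the job is handed in when it is done.

```bash
mkdir -p pics
python3 - <<'E'
from cell import readout, eyes
import cv2
print(readout.state())
for n in("scene","top"):
    im=eyes.read_camera(n); cv2.imwrite(f"pics/{n}0.png",im[:,:,::-1]); print(n,eyes.camera_model(n))
E
```

```text
{'t': 0.0, 'joints': array([-1.44660435e+00,  4.91587299e-01,  1.55944398e+00,  1.56006554e-07,
        1.09169400e+00, -1.05577737e-01]), 'qvel': array([-3.94431209e-04, -2.57803570e-05, -2.66410983e-05, -1.63447827e-04,
       -7.63080364e-04,  6.59930130e-05]), 'tau': array([-3.49167363e-03, -6.12653446e+01, -2.58185345e+01,  6.90958486e-02,
        4.81200521e-02, -9.56102440e-05]), 'eef_pos': array([ 142.35171955, -608.3272312 ,  214.04639806]), 'tcp_rot': array([-3.14046635e+00, -1.19495824e-04,  2.29769570e-01]), 'ft_force': array([ 0.92367234, -0.39454183,  0.43322607]), 'moment': array([-0.01915313,  0.02113117,  0.01858409]), 'opening': 1.0013853745290549}
scene {'intrinsics': array([[567.68230623,   0.        , 318.71815304],
       [  0.        , 567.68230623, 232.80905331],
       [  0.        ,   0.        ,   1.        ]]), 'R': array([[ 0.65395522,  0.75648861,  0.00821864],
       [ 0.45225815, -0.38220489, -0.80584241],
       [-0.6064694 ,  0.5307018 , -0.59207303]]), 't': array([-388.29242163, -197.76224881, 1504.81700899])}
top {'intrinsics': array([[460.40222845,   0.        , 312.28388718],
       [  0.        , 460.40222845, 230.64226379],
       [  0.        ,   0.        ,   1.        ]]), 'R': array([[-0.02130541, -0.99977191,  0.00148635],
       [-0.99889901,  0.02122461, -0.04183641],
       [ 0.04179532, -0.00237605, -0.99912337]]), 't': array([ 24.90157647, 557.84721138, 872.00577198])}
```

View pics/scene0.png

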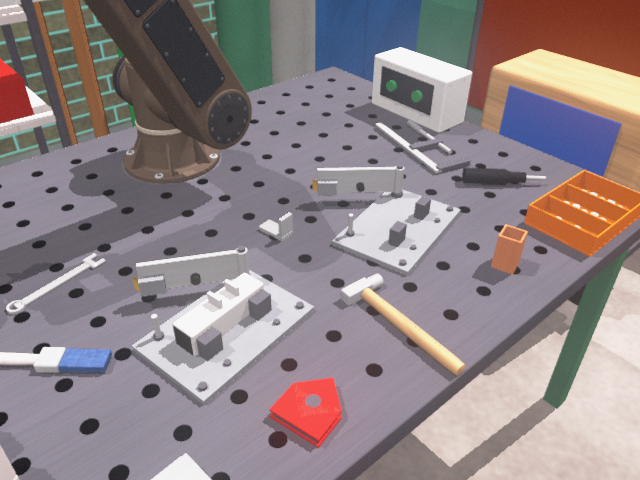

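View pics/top0.png

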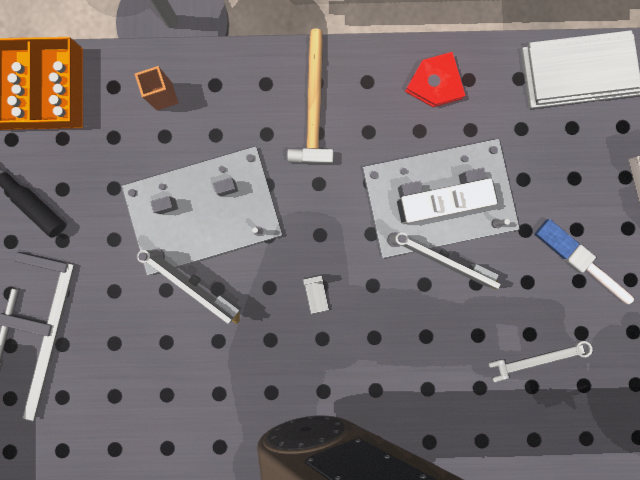

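Loaded jig is the right one in the top view: hinge at about (402,239), gate free end (498,285), strike (507,222). The empty jig's gate spans (143,256)–(235,320). Next I compute the geometry.

```bash
cat > g.py <<'E'
import numpy as np
from cell import eyes
def ray(n,u,v,z):
    m=eyes.camera_model(n);K,R,t=map(np.array,(m["intrinsics"],m["R"],m["t"]))
    c=-R.T@t; d=R.T@np.linalg.solve(K,[u,v,1.]); return c+d*(z-c[2])/d[2]
E
python3 - <<'E'
from g import *
import cv2
for n,l in (("top",[("hinge",402,239,90),("end",498,285,86),("strike top",509,222,62),("strikebase",497,224,12)]),("scene",[("hinge",241,250,90),("end",138,262,86),("strike top",155,317,62)])):
    for k,u,v,z in l: print(n,k,ray(n,u,v,z).round(1))
a=cv2.imread("pics/top0.png")[130:310,350:550]; b=cv2.imread("pics/scene0.png")[230:410,110:310]
cv2.imwrite("pics/crop.png",cv2.resize(np.hstack([a,b]),None,fx=2,fy=2,interpolation=cv2.INTER_CUBIC))
E
```

```text
top hinge [ 537.  -143.3   90. ]
top end [ 453.  -309.7   86. ]
top strike top [ 564.2 -343.6   62. ]
top strikebase [ 563.5 -342.    12. ]
scene hinge [ 543.7 -146.6   90. ]
scene end [ 448.8 -304.9   86. ]
scene strike top [ 570.  -339.4   62. ]
```

View pics/crop.png

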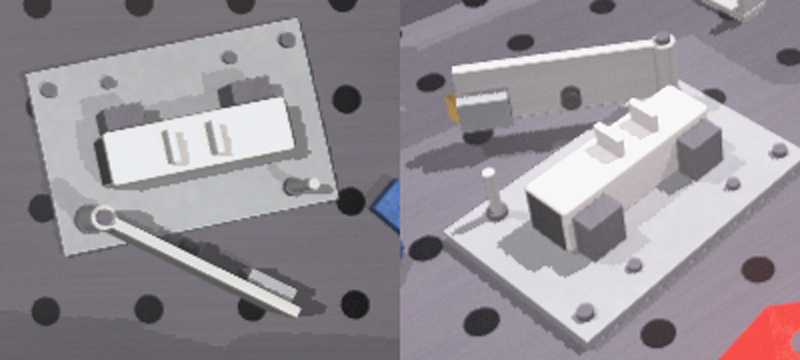

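```bash
python3 -m jog '{"dp":[[366,-292,0],[366,-292,0],[366,-292,0],[366,-292,0],[366,-292,0],[366,-292,0],[366,-292,0],[366,-292,0]],"twist":[0,0,0,0,0,0,0,0],"claw":[1,1,1,1,1,1,1,1]}'
cat >> g.py <<'E'
H=np.array([538.5,-144.]);S=np.radians(12.0)   # hinge axis, yaw of x' when shut
def tcp(a,gap=0,r=135,yaw=.23):   # TCP xy with shut fingers' block touching the gate at angle a
    x=np.array([np.cos(S-a),np.sin(S-a)]);y=np.array([-x[1],x[0]]);d=yaw-(S-a)
    return H-(5+10*abs(np.cos(d))+12*abs(np.sin(d))+gap)*x-r*y
def totool(w,yaw=.23):
    c,s=np.cos(yaw),np.sin(yaw); return np.array([c*w[0]+s*w[1],s*w[0]-c*w[1]])
E
python3 - <<'E'
from g import *
from cell import readout
p=readout.state()["eef_pos"]
print(p, "to gap30", totool(tcp(.68,30)-p[:2]).round())
b=tcp(.68,30)
for a in np.r_[.68:-.03:-.1]: print(round(a,2),tcp(a).round(),totool(tcp(a)-b).round(1))
E
```

```text
t: 0.77
eef_pos: [349.5, -345.0, 214.6]
tcp_rot: [-3.142, 0.0, 0.229]
ft_force: [1.2, -0.9, 0.4]
opening: 0.496
[ 349.48349878 -344.9888434   214.57921795] to gap30 [104. -82.]
0.68 [ 459. -255.] [22.9 19.3]
0.58 [ 471. -263.] [32.7 29.3]
0.48 [ 484. -269.] [43.6 38.3]
0.38 [ 497. -274.] [55.5 46.2]
0.28 [ 511. -277.] [68.3 52.9]
0.18 [ 525. -279.] [81.8 58.1]
0.08 [ 540. -280.] [95.9 62. ]
-0.02 [ 555. -279.] [110.5  64.3]
```

```bash
python3 -m jog '{"dp":[[100,-78,0],[100,-78,0],[100,-78,0],[100,-78,0],[100,-78,0],[100,-78,0],[100,-78,0],[100,-78,0]],"twist":[0,0,0,0,0,0,0,0],"claw":[1,1,1,1,1,1,1,1]}'
python3 - <<'E'
from g import *
from cell import readout,eyes
import cv2
p=readout.state()["eef_pos"]
print(p, "to gap30", totool(tcp(.68,30)-p[:2]).round())
cv2.imwrite("pics/w1.png",np.hstack([eyes.read_camera(n)[:,:,::-1] for n in("top","wrist")])[::,::][:, :])
a=cv2.imread("pics/w1.png");cv2.imwrite("pics/w1.png",cv2.resize(a,(800,300),interpolation=cv2.INTER_AREA))
E
```

```text
t: 1.43
eef_pos: [427.6, -249.1, 214.5]
tcp_rot: [-3.142, 0.0, 0.228]
ft_force: [-0.8, -0.1, -0.4]
opening: 0.011
[ 427.62921351 -249.13908214  214.54131095] to gap30 [ 6. -6.]
```

View pics/w1.png

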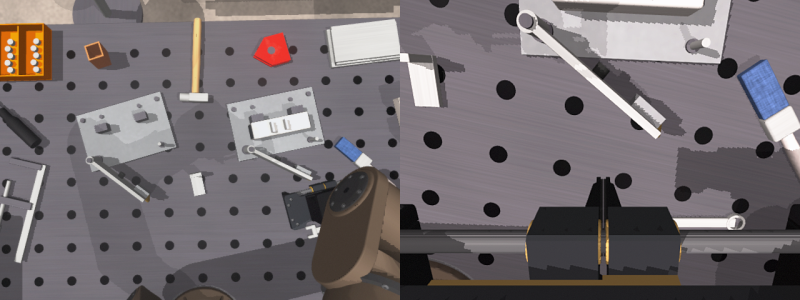

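Gripper is shut and on the robot side of the gate, pointing at its outer half; nothing tall is below. Going down to TCP z≈45.

```bash
python3 -m jog '{"dp":[[6,-6,40],[6,-6,80],[6,-6,120],[6,-6,145],[6,-6,169],[6,-6,169],[6,-6,169],[6,-6,169]],"twist":[0,0,0,0,0,0,0,0],"claw":[1,1,1,1,1,1,1,1]}'
python3 - <<'E'
from g import *
from cell import readout
p=readout.state()["eef_pos"]
print(p)
for a in (.68,.58,.48,.38,.28,.2,.14): print(a,totool(tcp(a)-p[:2]).round(1))
E
```

```text
t: 2.2
eef_pos: [433.2, -241.6, 46.7]
tcp_rot: [3.141, -0.001, 0.229]
ft_force: [0.4, 0.6, -0.8]
opening: 0.009
[ 433.15714092 -241.58721439   46.73228167]
0.68 [22.2 19.1]
0.58 [32.  29.1]
0.48 [42.9 38.1]
0.38 [54.8 45.9]
0.28 [67.6 52.6]
0.2 [78.3 56.9]
0.14 [86.7 59.6]
```

```bash
python3 -m jog '{"dp":[[11,10,0],[17,15,0],[22,19,0],[25,22,0],[28,26,0],[32,29,0],[37,34,0],[37,34,0]],"twist":[0,0,0,0,0,0,0,0],"claw":[1,1,1,1,1,1,1,1]}'
python3 -m jog '{"dp":[[6,4,0],[12,9,0],[18,12,0],[24,15,0],[30,18,0],[36,21,0],[41,23,0],[41,23,0]],"twist":[0,0,0,0,0,0,0,0],"claw":[1,1,1,1,1,1,1,1]}'
python3 - <<'E'
from g import *
from cell import readout,eyes
import cv2
p=readout.state()["eef_pos"]
print(p)
for a in (.2,.14,.08,.04,0,-.02): print(a,totool(tcp(a)-p[:2]).round(1))
a=eyes.read_camera("top")[130:330,350:550,::-1]; b=eyes.read_camera("scene")[210:410,90:290,::-1]
cv2.imwrite("pics/c2.png",cv2.resize(np.hstack([a,b]),None,fx=2,fy=2,interpolation=cv2.INTER_CUBIC))
E
```

```text
t: 2.87
eef_pos: [477.7, -266.3, 45.7]
tcp_rot: [3.141, -0.001, 0.23]
ft_force: [0.7, 0.7, -0.2]
opening: 0.007
t: 3.53
eef_pos: [523.0, -278.9, 45.6]
tcp_rot: [3.141, -0.001, 0.23]
ft_force: [-0.2, -0.2, -1.1]
opening: 0.003
[ 522.99895886 -278.93618294   45.63723949]
0.2 [-0.6  0.1]
0.14 [7.7 2.7]
0.08 [16.2  4.8]
0.04 [22.  6.]
0 [27.8  6.8]
-0.02 [30.8  7.1]
```

View pics/c2.png

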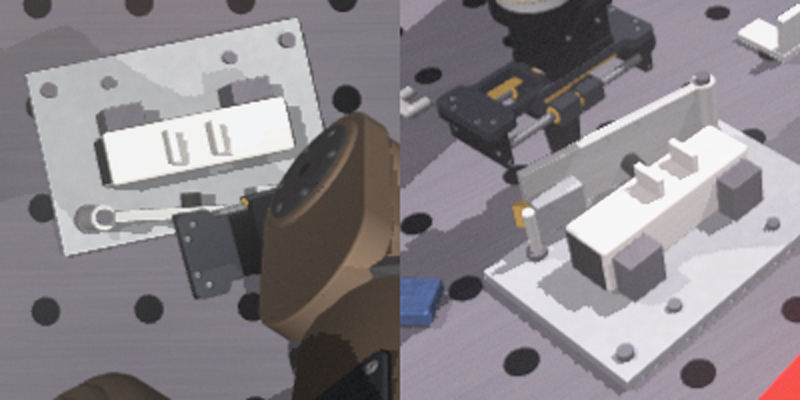

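The gate has swung to about 0.2 rad, with the tongue just short of the strike. Now pushing through.

```bash
python3 -m jog '{"dp":[[4,1,0],[8,3,0],[12,4,0],[16,5,0],[19,5,0],[22,6,0],[24,6,0],[24,6,0]],"twist":[0,0,0,0,0,0,0,0],"claw":[1,1,1,1,1,1,1,1]}'
python3 -m jog '{"dp":[[1,0,0],[2,0,0],[3,0,0],[4,0,0],[4,0,0]],"twist":[0,0,0,0,0],"claw":[1,1,1,1,1]}'
```

```text
t: 4.3
eef_pos: [546.2, -279.3, 45.7]
tcp_rot: [-3.142, 0.001, 0.23]
ft_force: [-6.0, -1.6, 2.2]
opening: 0.001
t: 4.72
eef_pos: [546.3, -279.1, 45.7]
tcp_rot: [-3.139, 0.008, 0.23]
ft_force: [-30.9, -11.3, 13.3]
opening: 0.004
```

```bash
python3 -m jog '{"dp":[[-4,0,0],[-12,0,0],[-24,0,0],[-40,0,0],[-60,0,0],[-60,0,0],[-60,0,0]],"twist":[0,0,0,0,0,0,0],"claw":[1,1,1,1,1,1,1]}'
python3 - <<'E'
from g import *
from cell import readout,eyes
import cv2
a=eyes.read_camera("wrist")[:,:,::-1]; b=eyes.read_camera("scene")[250:400,90:290,::-1]
cv2.imwrite("pics/c3.png",np.hstack([cv2.resize(a,(400,300)),cv2.resize(b,(400,300),interpolation=cv2.INTER_CUBIC)]))
print(readout.state()["ft_force"])
E
```

```text
t: 5.3
eef_pos: [491.4, -292.2, 45.8]
tcp_rot: [3.141, -0.0, 0.229]
ft_force: [0.4, 0.1, 0.4]
opening: 0.005
[0.40001511 0.39941948 0.60177134]
```

View pics/c3.png

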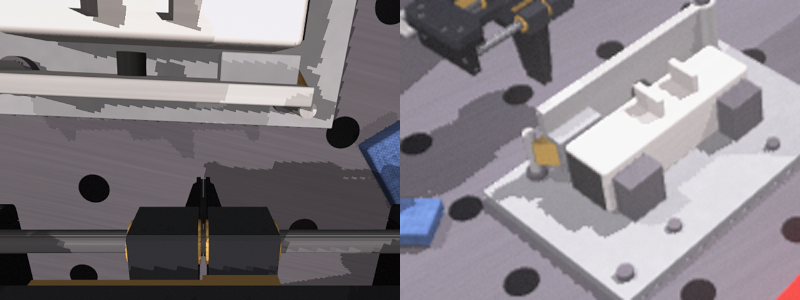

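The gate looks shut, with the brass tongue on the inner side of the strike. I'll retreat and measure its angle from above.

```bash
python3 -m jog '{"dp":[[-10,0,-40],[-20,0,-80],[-30,0,-120],[-30,0,-160],[-30,0,-160],[-30,0,-160]],"twist":[0,0,0,0,0,0],"claw":[1,1,1,1,1,1]}'
python3 -m jog '{"dp":[[-20,35,0],[-40,70,0],[-60,105,0],[-80,140,0],[-100,175,0],[-100,175,0],[-100,175,0],[-100,175,0]],"twist":[0,0,0,0,0,0,0,0],"claw":[1,1,1,1,1,1,1,1]}'
python3 - <<'E'
from g import *
from cell import eyes
import cv2
t=eyes.read_camera("top")[:,:,::-1];cv2.imwrite("pics/t4full.png",t)
a=t[190:265,390:530]; b=eyes.read_camera("scene")[:,:,::-1][270:345,110:250]
cv2.imwrite("pics/c4.png",np.vstack([cv2.resize(x,(560,300),interpolation=cv2.INTER_CUBIC) for x in(a,b)]))
E
```

```text
t: 5.9
eef_pos: [463.9, -298.9, 207.8]
tcp_rot: [3.138, -0.003, 0.23]
ft_force: [0.5, -0.8, -0.9]
opening: 0.003
t: 6.57
eef_pos: [405.3, -490.9, 204.0]
tcp_rot: [-3.139, 0.001, 0.23]
ft_force: [0.0, 0.5, -0.6]
opening: 0.005
```

View pics/c4.png

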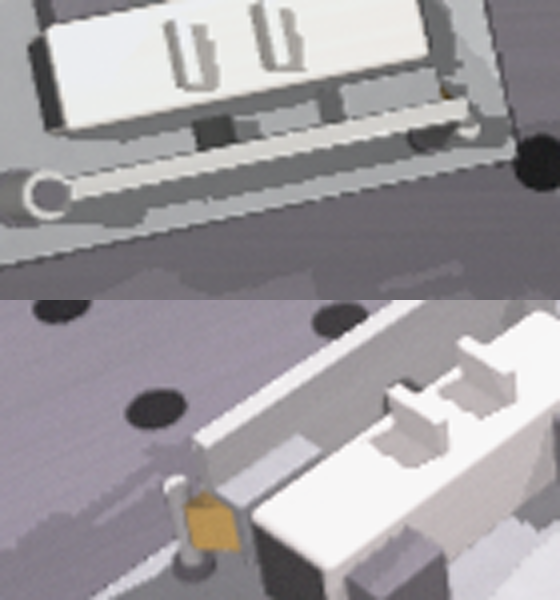

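View pics/t4full.png

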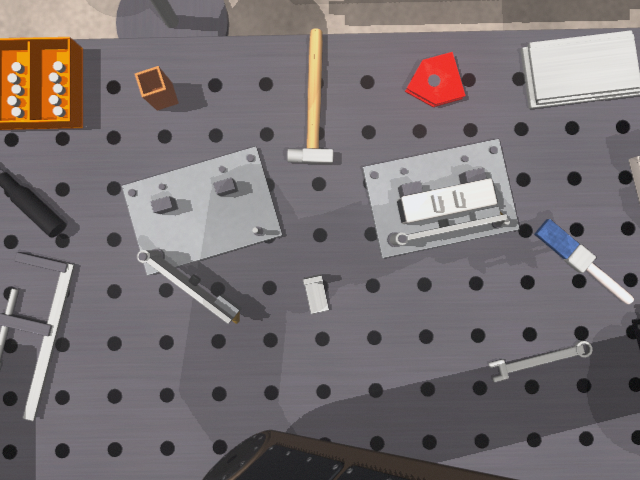

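Run:
```python
from cell import readout,job_done
s=readout.state();print(s["t"],s["ft_force"].round(1),abs(s["qvel"]).max());job_done()
```

```text
6.6667 [-0.  -0.7  1.6] 0.011822635638705252
the job is handed in; nothing more can be done
```

I pushed the loaded jig's gate shut with the closed fingers and handed the job in at 6.7 s. `job_done()` gave no verdict, so this rests on my own checks.

- **Stop:** the gate came up solid. The last 4 mm of commanded push moved the tool about 0.1 mm and raised the force to about 31 N along x. That is well above the 4–8 N needed to pass the strike.
- **Angle:** after I backed off, the gate lay parallel to its jig to within about 1° by eye in the top view (limit 0.04 rad, or 2.3°).
- **Tongue:** in the scene view, the brass tongue stands out on the inner side of the strike dowel. I did not measure how far out it is.
- **Empty jig:** its gate is where it was, wide open.
- **Robot:** it stood clear of everything, with forces near zero.

One disagreement: the gate stopped about 4 mm short of where my camera geometry predicted. I put this down to errors in the hinge position and finger size, since the pictures show it shut.

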